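# Zero the torque tester, then load its arm and hold

## Robot

A 7-joint arm with a two-finger parallel gripper is mounted at the origin on the work surface. World frame = base frame: x ahead of the robot, y to its left, z up, the work surface at z = 0. Lengths are in m, angles in rad, forces in N, time in s.
With the tool pointing down it reaches from about 0.375 to 0.925 m from the base axis. Payload 3.1 kg.
Tool frame: the origin (TCP) lies midway between the tips of the shut fingers; the grasp point (between the pads) lies behind it (pinch_z is the z of the grasp point in the tool frame, in m); z points along the fingers, y is the line along which they close (so a half turn about z gives the same grasp; the last joint's range is limited). The gripper opens to 85 mm and grips with 20 to 120 N. Pads are 22 mm wide; open, the fingers measure 114 mm over their backs; the gripper's body (76 mm by 85 mm) begins 54 mm behind the grasp point. The pads swing forward as they close: fully open they stand 13 mm farther back than shut.
Start: joints at [-1.297, 0.383, 0.044, 1.598, -0.018, 1.161, -0.05], TCP at [0.236, 0.606, 0.231] pointing down, gripper open.
Joint ranges: [-2.61, 2.61], [-0.41, 2.15], [-1.48, 1.57], [0, 2.5], [-1.57, 4.71], [0.05, 1.97], [-2.85, 2.85]. Speed limits (rad/s): [2.79, 2.79, 3.14, 3.14, 3.14, 3.14, 3.14].

## Interface

Orientations are given as a unit quaternion [w, x, y, z].
In Python, from rig import get_state, camera, job_done, pinch_z gives the robot as it stands. The module is installed in compiled form; this text tells all that it offers.
- The arm moves only by the tool arm_command, never from a script. Its argument "commands" is a list of rows, each an object with "slide": the shift along the tool's x, y, z in units of 0.4 m (1.0 is 0.4 m), a list of three; "angular": the turn, a rotation vector about the tool's x, y, z in units of 120 degrees (1.0 is 120 degrees), a list of three; "fingers": the opening, from -1 (shut) to 1 (fully open). In form: [{"slide": [dx, dy, dz], "angular": [wx, wy, wz], "fingers": fingers}, ...]. A call has 1 to 12 rows; each row shifts and turns the commanded pose from where the row before left it, along the tool's axes as they then stand; what a row does not reach is not made up. A row lasts 1/10 s, in which the tool goes at most 50 mm and 8.59 degrees, less where a joint would pass 70% of its speed; a pose out of reach is approached as far as the arm can. A call with a number of a shift or a turn outside -1 to 1 is refused whole. A call with a gripper value outside its range is refused whole. The fingers move at their own pace and stop on an object; "squeeze" is the grip in N (left out, the last holds). Time passes only in rows, so rows that do not move let the fingers close. It gives the time, the measured TCP pose, the force, the opening and the grip force at its end, in the units of the state.
- get_state(): the state, without advancing time (a new reading comes with each control period).
- camera(name): name is "scene" or "top" or "wrist"; returns a dict with "image" (384x512x3 uint8, red, green, blue), "K" (3x3 intrinsics, pixels), "dist_coeffs" ([k1, k2, p1, p2, k3] as OpenCV has them; the pictures are not rectified), "world_to_cam" (4x4, takes a point from world to camera coordinates). Camera axes: x right, y down, z forward; pixel columns grow to the right and rows downward; lengths in m; the calibration is good to about 2 mm. A picture is of the moment at which its call begins. There is no depth.
- job_done(): hands the job in; it is judged then, once.
The state is a dict: "clock": time; "joints": joint angles; "qvel": joint speeds; "joint_torque": joint torques, N m; "position": TCP position; "ee_rot": TCP orientation; "wrist_force": force on the tool from outside, world axes, zero at the start; "torque": the same for the moment, N m; "opening": opening from 0.0 (shut) to 1.0 (fully open); "finger_force": force on a finger pad.
Only numpy, scipy, OpenCV 4.12 (cv2) and the standard library are available. Lean on these libraries where they do the work, as an engineer would, in place of code of your own. Each camera call takes 0.05 s, during which the arm holds its last target. There are 200 camera calls.

## Task

Zero the torque tester's readout: with the tester's arm untouched, press the large round button all the way down with a fingertip and let it come back up. Then push the tester's arm clockwise (seen from above) with one finger on its trailing side, without gripping it, until its pointer stands between the two upright pins of the limit fork, never overshooting past the far pin, and finish while still holding it there against its spring. Do not shift the fork or disturb the other things on the bench.

Things in the scene. Friction and masses are not known exactly. Their poses are not given: they have to be found in the camera images.
- tester: Torque tester, fixed to the bench; origin on the arm's turning axis at bench height, arm at rest along its -x. Aluminium plate 150 x 150 x 10 mm, black block 85 mm square up to 55 mm high, steel disc 68 mm across up to 67 mm, post with the fork's collar (48 mm across, 71 to 85 mm high) and the arm's hub (42 mm across, 113 to 139 mm high).
- hub (a point): Top of the 22 mm nut on the arm's hub, on the arm's vertical turning axis, 149 mm above the bench.
- pointer (a point): Point on the 5 mm thick pointer rod, 160 mm from the hub axis (rod ends at 170) and 125 mm above the bench; hub to this point is the arm's centreline. The arm is a steel bar 13 to 121 mm from the axis, 18 mm wide, 20 mm high (115 to 135 mm above the bench). Push on its trailing (anticlockwise) side face, 9 mm from the centreline; firm touch on both sides at once is gripping.
- lever (a joint): Angle of the arm in rad: 0 at rest, growing as the arm turns clockwise seen from above, end stop at 1.15. A return spring of about 0.9 N m per rad pulls it back to 0 (3 to 10 N at 90 mm from the axis, within the fork's range).
- limits_mid (a point): Middle between the two limit pins at the height of their tops, 114 mm above the bench, 160 mm from the hub axis; local -x outward from the axis, +y clockwise. The fork is an aluminium bar (14 mm wide, 74 to 82 mm high) running out from the hub below the arm, with two upright pins 6 mm thick, centres 16 mm either side of the middle. The pointer passes over the pins, 8 mm above them.
- limits (a joint): Angle of the fork in rad, same zero and direction as the arm: when the arm's angle equals it the pointer is midway between the pins. Between 0.40 and 0.85; it stays as set.
- readout: White bench readout, fixed, 170 (x) x 200 (y) mm; origin under its middle. Front (-x) ledge 50 mm high with the large round button and three small flat square keys (not used); behind it the display housing up to 109 mm, its face beginning about 35 mm behind the button's centre at ledge height.
- zero_top (a point): Centre of the top of the large round black button, 36 mm across, at the right (-y) of the readout's front ledge. Pressed straight down.
- zero (a joint): Travel of that button in m: 0 up, 0.006 fully down (about 5 N); springs back.
- socket: Bystander: steel socket: a plain ring 26 mm across, 30 mm tall, standing; origin under its middle.
- vial: Bystander: small closed sample jar, 24 mm across, 45 mm tall, standing; origin under its middle.
- weight: Bystander: brass calibration weight with a knob, 36 mm across, 48 mm tall, standing; origin under its middle.
- driver: Bystander: screwdriver lying down, 170 mm long; origin under its middle.
- spanner: Bystander: open-end spanner lying down, 150 mm long; origin under its middle.
- dish: Bystander: clear shallow dish, 84 mm across, 18 mm tall; origin under its middle.
- flask: Bystander: black drinking bottle, 68 mm across, 210 mm tall, standing; origin under its middle.

How it is judged:
On the way, in this order (a step that is already met when the one before it is completed fails the run):
1. the zero button is pressed fully while the arm is at rest and untouched (value of joint zero above 0.0045 m and value of joint lever below 0.04 rad and contact force between the arm and lever_c0 below 0.5 N and contact force between the arm and lever_c1 below 0.5 N), for 0.05 s.
2. the finger holds the pointer between the pins, button up (y of pointer in the frame of limits_mid between -0.012 and 0.012 m and contact force between the fingers and lever_c0 above 1 N and value of joint zero below 0.002 m), for 0.3 s.
At the end, for the whole second after the job is handed in: The pointer is held still between the two pins (its centreline within 12 mm of the middle), the fingers press on the arm's trailing side with more than 1 N and not on its leading side, and the zero button is up (all of step 2 and velocity of joint lever between -0.05 and 0.05 rad/s and contact force between the fingers and lever_c1 below 1 N); the arm keeps its last pose, push and grip.
It fails at once if the pointer is pushed past the far pin (more than 22 mm past the middle) (y of pointer in the frame of limits_mid above 0.022 m).
It fails at once if the arm is gripped from both sides (contact force between the fingers and lever_c0 above 2 N and contact force between the fingers and lever_c1 above 2 N).
It fails at once if the limit fork is shifted by more than 4 mm (distance of limits_mid from where it was at the start of the episode above 0.004 m).
It fails at once if a bystander is moved or lifted by more than 20 mm (distance of any of socket, vial, weight, driver, spanner, dish, flask from where it was at the start of the episode above 0.02 m).
It also fails if it takes over 42 s, if anything falls off the work surface, if the arm or the gripper's body presses on something with over 40 N, if the wrist force passes 120 N, or if a joint passes its speed limit or range.

## Working session

There is one attempt and no reset: what is moved stays moved. The work goes in short steps, Python scripts to look and compute and a tool call to move; the robot and the scene stay as the last step left them, time stands still between calls to the robot, and variables do not carry over. Pictures are saved under pics/ and viewed, at most 10 in all, crops included, and the job is handed in when it is done.

Besides the shell and the picture viewer there is one more tool, called after "Request:" as name(argument=value, ...), one argument or row to a line, values as JSON. arm_command: Moves the arm, as the interface text tells. Its arguments: {"type":"object","properties":{"commands":{"type":"array","items":{"type":"object","properties":{"slide":{"type":"array","items":{"type":"number","minimum":-1,"maximum":1}},"angular":{"type":"array","items":{"type":"number","minimum":-1,"maximum":1}},"fingers":{"type":"number"}}}},"squeeze":{"type":"number"}},"required":["commands"]}

```bash
mkdir -p pics; python3 - <<'E'
from rig import *
import cv2,pickle
d={n:camera(n) for n in("scene","top")}
pickle.dump(d,open("cams.pkl","wb"))
for n in d:
    cv2.imwrite(f"pics/{n}0.png",cv2.resize(d[n]["image"][:,:,::-1],(800,600),interpolation=cv2.INTER_CUBIC))
s=get_state();print(s,pinch_z)
E
```

```text
{'clock': 0.1, 'joints': array([-1.29676636,  0.383762  ,  0.04384863,  1.59939913, -0.01788651,
        1.16121899, -0.04991194]), 'qvel': array([ 0.0015104 , -0.0038891 ,  0.0003633 , -0.00463248,  0.00022655,
        0.0019749 , -0.00035698]), 'joint_torque': array([ 2.99137922e-03, -4.34733009e+01,  1.02931023e+00, -2.50456381e+01,
        1.08513166e-02,  5.45353512e-03,  1.00630842e-05]), 'position': array([0.23586094, 0.60478464, 0.23001558]), 'ee_rot': array([-1.50895159e-04,  1.84814994e-01,  9.82772600e-01, -1.18793740e-03]), 'wrist_force': array([ 0.29794169,  0.15720067, -1.37993852]), 'torque': array([ 0.04447701,  0.00975329, -0.00893237]), 'finger_force': 0.0, 'opening': 0.9978536646649646} -0.0187
```

View pics/top0.png

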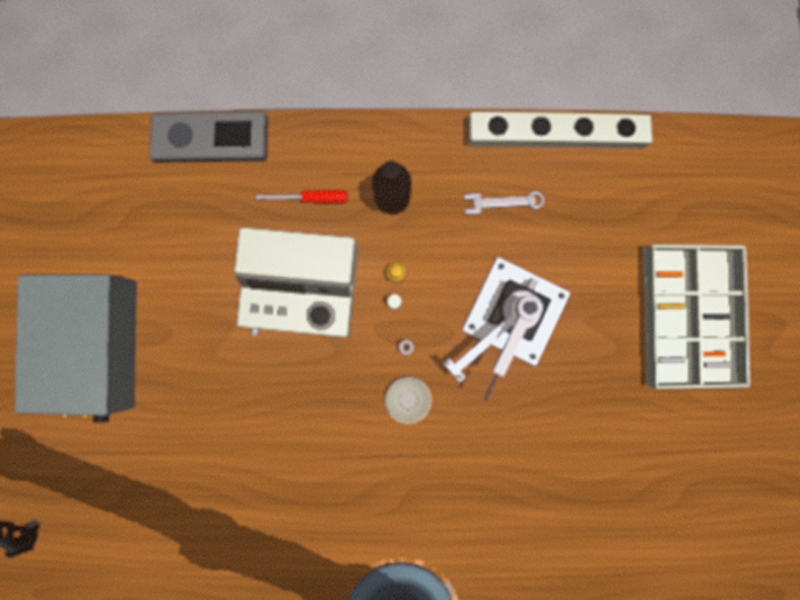

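View pics/scene0.png

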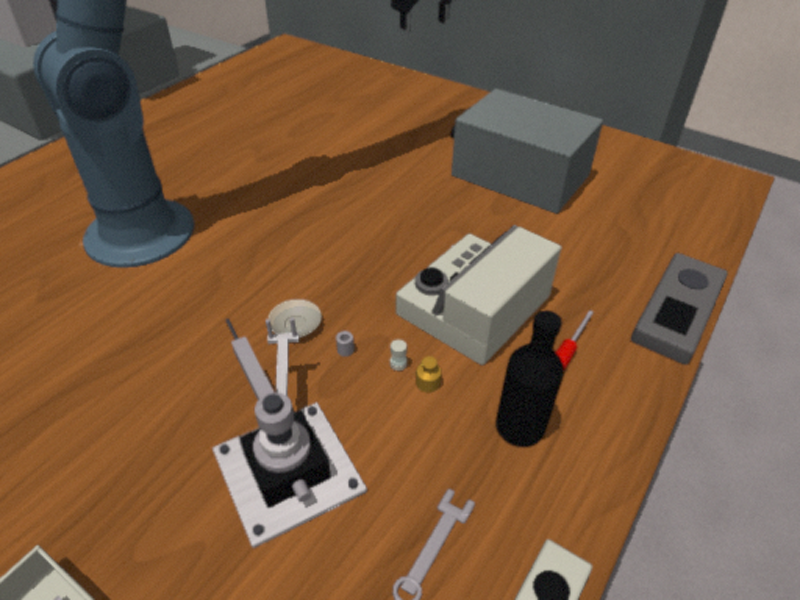

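The top view shows the button at about (320,315), the hub at (529,307), the pointer end at (487,398) and the fork end near (455,371). The arm has to swing left from rest. I'll zoom in to get better pixel positions.

```bash
python3 - <<'E'
import cv2,pickle,numpy as np
d=pickle.load(open("cams.pkl","rb"))
def c(n,x,y,w,h,s): return cv2.resize(d[n]["image"][y:y+h,x:x+w,::-1],(w*s,h*s),interpolation=cv2.INTER_CUBIC)
a=c("top",275,155,100,105,4)   # 400x420
b=c("scene",135,195,100,105,4)
e=c("top",180,180,50,45,4); f=c("scene",250,160,50,45,4)
m=np.zeros((600,800,3),np.uint8); m[:420,:400]=a; m[:420,400:]=b; m[420:,:200]=e; m[420:,200:400]=f
cv2.imwrite("pics/m.png",m)
E
```

```text
(no output)
```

View pics/m.png

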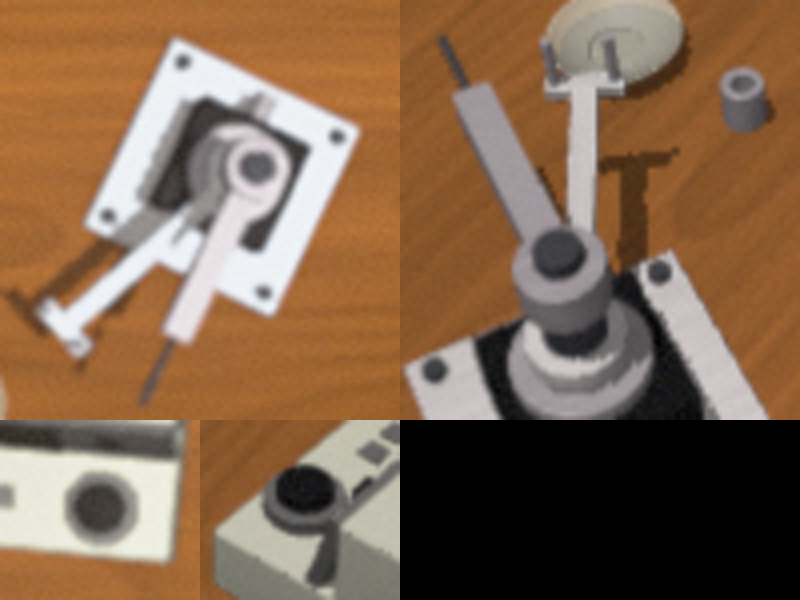

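The crops give the nut, pointer tip, pin tops and button in both views. Next I'll fit the poses.

```bash
cat > h.py <<'E'
import cv2,pickle,numpy as np
from scipy.optimize import least_squares
d=pickle.load(open("cams.pkl","rb"))
def proj(n,P,c=None):
    c=c or d[n]; T=np.array(c["world_to_cam"]); r=cv2.Rodrigues(T[:3,:3])[0]
    return cv2.projectPoints(np.atleast_2d(P).astype(float),r,T[:3,3],np.array(c["K"]),np.array(c["dist_coeffs"]))[0][:,0]
def mp(n,u,v):
    if n=="top": x,y,ou,ov=(275,155,0,0) if v<420 else (180,180,0,420)
    else: x,y,ou,ov=(135,195,400,0) if v<420 else (250,160,200,420)
    return np.array([x+(u-ou+.5)/4-.5,y+(v-ov+.5)/4-.5])
E
python3 - <<'E'
from h import *
def pt(p,r,a,z,t=0):  # arm angle a cw; at rest direction yaw+pi ; t tangential cw
    th=p[2]+np.pi-a
    return [p[0]+r*np.cos(th)+t*np.sin(th),p[1]+r*np.sin(th)-t*np.cos(th),z]
def model(p):
    C=[]
    c,s=np.cos(p[2]),np.sin(p[2])
    for a,b in((1,1),(1,-1),(-1,-1),(-1,1)): C.append([p[0]+.075*(a*c-b*s),p[1]+.075*(a*s+b*c),.01])
    return C
obs=[("top",258,166,lambda p:pt(p,0,0,.149)),("scene",559,252,lambda p:pt(p,0,0,.149)),
("top",145,404,lambda p:pt(p,.17,0,.125)),("scene",442,38,lambda p:pt(p,.17,0,.125)),
("scene",546,40,lambda p:pt(p,.16,p[3],.114,-.016)),("scene",609,41,lambda p:pt(p,.16,p[3],.114,.016)),
("top",45,310,lambda p:pt(p,.16,p[3],.114,.016)),("top",83,350,lambda p:pt(p,.16,p[3],.114,-.016))]
for k,(u,v) in enumerate([(174,38),(360,128),(274,316),(86,226)]): obs.append(("top",u,v,lambda p,k=k:model(p)[k]))
f=lambda p:np.concatenate([proj(n,m(p))[0]-mp(n,u,v) for n,u,v,m in obs])
r=least_squares(f,[.6,-.2,-.4,.6],loss="soft_l1")
print(r.x.round(4)); print(r.fun.reshape(-1,2).round(1).tolist())
f=lambda p:np.concatenate([proj("top",p)[0]-mp("top",99,508),proj("scene",p)[0]-mp("scene",305,488)])
b=least_squares(f,[.6,.1,.055]);print("button",b.x.round(4),b.fun.round(1))
for n,(u,v),z in [("dish",(408,400),.015),("socket",(405,347),.03),("vial",(394,301),.045),("weight",(396,271),.048),("flask",(395,172),.21)]:
    g=least_squares(lambda p:proj("top",[p[0],p[1],z])[0]-np.array([u,v])*.64,[.6,0]);print(n,g.x.round(3))
E
```

```text
[ 0.5615 -0.2158 -0.4556  0.4161]
[[0.2, -0.0], [-1.8, -0.3], [-1.4, -0.0], [-1.2, 0.7], [-0.3, 0.6], [-0.5, -0.7], [0.8, -0.6], [-0.8, -1.2], [-0.4, -0.4], [-0.4, -0.1], [-0.9, -0.1], [-0.9, -0.5]]
button [0.5523 0.1387 0.069 ] [-0.3 -0.5 -0.5  0. ]
dish [ 0.399 -0.018]
socket [ 0.495 -0.012]
vial [0.577 0.007]
weight [0.63  0.004]
flask [0.769 0.005]
```

Fit results:
- Hub at (0.561, -0.216), rest direction 154°, fork at about 0.42 rad.
- Button at (0.552, 0.139).

I'll move above the button with the fingers shut.

Request:
arm_command(
  commands=[
    {"slide": [-0.04, -0.028, 0], "angular": [0, 0, 0], "fingers": -1},
    {"slide": [-0.08, -0.056, 0], "angular": [0, 0, 0], "fingers": -1},
    {"slide": [-0.1, -0.07, 0], "angular": [0, 0, 0], "fingers": -1},
    {"slide": [-0.1, -0.07, 0], "angular": [0, 0, 0], "fingers": -1},
    {"slide": [-0.1, -0.07, 0], "angular": [0, 0, 0], "fingers": -1},
    {"slide": [-0.1, -0.07, 0], "angular": [0, 0, 0], "fingers": -1},
    {"slide": [-0.1, -0.07, 0], "angular": [0, 0, 0], "fingers": -1},
    {"slide": [-0.1, -0.07, 0], "angular": [0, 0, 0], "fingers": -1},
    {"slide": [-0.1, -0.07, 0], "angular": [0, 0, 0], "fingers": -1},
    {"slide": [-0.1, -0.07, 0], "angular": [0, 0, 0], "fingers": -1},
    {"slide": [-0.1, -0.07, 0], "angular": [0, 0, 0], "fingers": -1},
    {"slide": [-0.08, -0.056, 0], "angular": [0, 0, 0], "fingers": -1},
  ],
  squeeze=60,
)

```text
clock: 1.3
position: [0.535, 0.1534, 0.2313]
ee_rot: [0.0, 0.187, 0.982, -0.001]
wrist_force: [1.1, 0.3, 0.6]
opening: 0.002
finger_force: 0.0
```

Request:
arm_command(
  commands=[
    {"slide": [-0.04, -0.022, 0.02], "angular": [0, 0, 0], "fingers": -1},
    {"slide": [0, 0, 0.08], "angular": [0, 0, 0], "fingers": -1},
    {"slide": [0, 0, 0.1], "angular": [0, 0, 0], "fingers": -1},
    {"slide": [0, 0, 0.08], "angular": [0, 0, 0], "fingers": -1},
    {"slide": [0, 0, 0.04], "angular": [0, 0, 0], "fingers": -1},
    {"slide": [0, 0, 0], "angular": [0, 0, 0], "fingers": -1},
    {"slide": [0, 0, 0], "angular": [0, 0, 0], "fingers": -1},
  ],
)

```text
clock: 2.0
position: [0.5458, 0.1436, 0.1035]
ee_rot: [-0.0, 0.185, 0.983, -0.0]
wrist_force: [-0.2, 0.2, 1.6]
opening: -0.001
finger_force: 0.0
```

```bash
python3 - <<'E'
from rig import *
import cv2,numpy as np
s=get_state();print(s["position"],s["wrist_force"])
a=camera("wrist")["image"];b=camera("scene")["image"]
m=np.hstack([cv2.resize(a,(400,300)),cv2.resize(b[120:240,210:370],(400,300),interpolation=cv2.INTER_CUBIC)])
cv2.imwrite("pics/b1.png",m[:,:,::-1])
E
```

```text
[0.54580031 0.14359857 0.10350947] [-0.23375595  0.20883412  1.56786336]
```

View pics/b1.png

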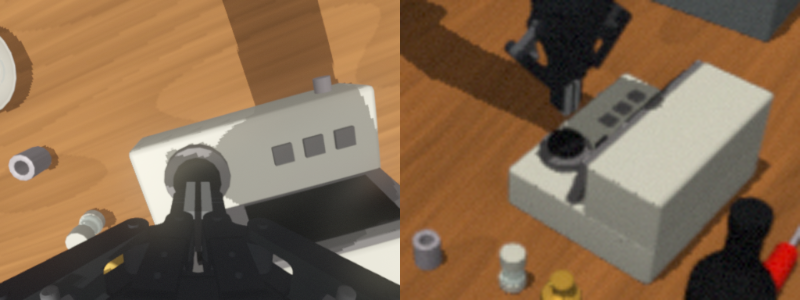

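The fingertip is above the button, in front of the housing face. Descending now.

Request:
arm_command(
  commands=[
    {"slide": [-0.004, -0.01, 0.03], "angular": [0, 0, 0], "fingers": -1},
    {"slide": [0, 0, 0.04], "angular": [0, 0, 0], "fingers": -1},
    {"slide": [0, 0, 0.005], "angular": [0, 0, 0], "fingers": -1},
    {"slide": [0, 0, 0.005], "angular": [0, 0, 0], "fingers": -1},
    {"slide": [0, 0, 0], "angular": [0, 0, 0], "fingers": -1},
  ],
)

```text
clock: 2.6
position: [0.546, 0.1402, 0.0716]
ee_rot: [-0.0, 0.185, 0.983, -0.0]
wrist_force: [-1.2, -0.9, 2.7]
opening: 0.001
finger_force: 0.8
```

Request:
arm_command(
  commands=[
    {"slide": [0, 0, 0.005], "angular": [0, 0, 0], "fingers": -1},
    {"slide": [0, 0, 0.005], "angular": [0, 0, 0], "fingers": -1},
    {"slide": [0, 0, 0], "angular": [0, 0, 0], "fingers": -1},
  ],
)

```text
clock: 2.9
position: [0.5466, 0.1405, 0.0678]
ee_rot: [0.001, 0.185, 0.983, 0.0]
wrist_force: [-0.7, -1.1, 4.2]
opening: 0.001
finger_force: 1.9
```

Request:
arm_command(
  commands=[
    {"slide": [0, 0, 0.005], "angular": [0, 0, 0], "fingers": -1},
    {"slide": [0, 0, 0.004], "angular": [0, 0, 0], "fingers": -1},
    {"slide": [0, 0, 0], "angular": [0, 0, 0], "fingers": -1},
  ],
)

```text
clock: 3.2
position: [0.5466, 0.1406, 0.066]
ee_rot: [-0.0, 0.185, 0.983, 0.0]
wrist_force: [-3.9, -1.4, 16.5]
opening: -0.003
finger_force: 7.9
```

Request:
arm_command(
  commands=[
    {"slide": [0, 0, 0.004], "angular": [0, 0, 0], "fingers": -1},
    {"slide": [0, 0, 0], "angular": [0, 0, 0], "fingers": -1},
    {"slide": [0, 0, 0], "angular": [0, 0, 0], "fingers": -1},
  ],
)

```text
clock: 3.5
position: [0.5467, 0.1406, 0.0658]
ee_rot: [-0.0, 0.185, 0.983, 0.001]
wrist_force: [-7.8, -2.6, 23.3]
opening: 0.002
finger_force: 11.9
```

The button has bottomed out (23 N, about 6 mm of travel). I'll lift off and turn the tool.

Request:
arm_command(
  commands=[
    {"slide": [0, 0, -0.01], "angular": [0, 0, 0], "fingers": -1},
    {"slide": [0, 0, -0.03], "angular": [0, 0, 0], "fingers": -1},
    {"slide": [0, 0, -0.05], "angular": [0, 0, -0.06], "fingers": -1},
    {"slide": [0, 0, -0.06], "angular": [0, 0, -0.06], "fingers": -1},
    {"slide": [0, 0, -0.06], "angular": [0, 0, -0.06], "fingers": -1},
    {"slide": [0, 0, -0.06], "angular": [0, 0, -0.06], "fingers": -1},
    {"slide": [0, 0, -0.06], "angular": [0, 0, -0.06], "fingers": -1},
    {"slide": [0, 0, -0.06], "angular": [0, 0, -0.06], "fingers": -1},
    {"slide": [0, 0, -0.02], "angular": [0, 0, -0.06], "fingers": -1},
    {"slide": [0, 0, 0], "angular": [0, 0, -0.06], "fingers": -1},
    {"slide": [0, 0, 0], "angular": [0, 0, -0.06], "fingers": -1},
    {"slide": [0, 0, 0], "angular": [0, 0, 0], "fingers": -1},
  ],
)

```text
clock: 4.7
position: [0.5457, 0.1408, 0.226]
ee_rot: [0.0, -0.371, 0.929, 0.0]
wrist_force: [0.4, -0.4, -0.0]
opening: 0.002
finger_force: 0.0
```

```bash
cat > to.py <<'E'
import sys,numpy as np
from rig import get_state
from scipy.spatial.transform import Rotation as R
s=get_state();q=s["ee_rot"];M=R.from_quat([q[1],q[2],q[3],q[0]]).as_matrix()
print(s["position"].round(4),s["wrist_force"].round(1),s["joints"].round(2)); print(M.round(3).tolist())
print("slide",((np.array(eval(sys.argv[1]))-s["position"])@M/.4).round(3))
E
python3 to.py "[.4627,-.212,.23]"
```

```text
[0.5457 0.1408 0.226 ] [ 0.4 -0.4 -0. ] [-0.49  0.23  0.19  1.82 -0.05  1.1   2.04]
[[-0.725, -0.688, -0.0], [-0.688, 0.725, 0.0], [-0.0, 0.0, -1.0]]
slide [ 0.758 -0.497 -0.01 ]
```

Request:
arm_command(
  commands=[
    {"slide": [0.04, -0.025, -0.005], "angular": [0, 0, 0], "fingers": -1},
    {"slide": [0.08, -0.052, -0.005], "angular": [0, 0, 0], "fingers": -1},
    {"slide": [0.09, -0.06, 0], "angular": [0, 0, 0], "fingers": -1},
    {"slide": [0.09, -0.06, 0], "angular": [0, 0, 0], "fingers": -1},
    {"slide": [0.09, -0.06, 0], "angular": [0, 0, 0], "fingers": -1},
    {"slide": [0.09, -0.06, 0], "angular": [0, 0, 0], "fingers": -1},
    {"slide": [0.09, -0.06, 0], "angular": [0, 0, 0], "fingers": -1},
    {"slide": [0.09, -0.06, 0], "angular": [0, 0, 0], "fingers": -1},
    {"slide": [0.06, -0.04, 0], "angular": [0, 0, 0], "fingers": -1},
    {"slide": [0.038, -0.02, 0], "angular": [0, 0, 0], "fingers": -1},
    {"slide": [0, 0, 0], "angular": [0, 0, 0], "fingers": -1},
    {"slide": [0, 0, 0], "angular": [0, 0, 0], "fingers": -1},
  ],
)

```text
clock: 5.9
position: [0.4622, -0.2125, 0.2299]
ee_rot: [0.0, -0.369, 0.929, 0.0]
wrist_force: [-1.4, 0.3, 0.0]
opening: -0.001
finger_force: 0.0
```

```bash
python3 to.py "[.4627,-.212,.11]"; python3 - <<'E'
from rig import *
import cv2,numpy as np
a=camera("top")["image"];b=camera("scene")["image"]
m=np.hstack([cv2.resize(a[150:270,250:410],(400,300),interpolation=cv2.INTER_CUBIC),cv2.resize(b[150:294,100:292],(400,300),interpolation=cv2.INTER_CUBIC)])
cv2.imwrite("pics/t1.png",m[:,:,::-1])
E
```

```text
[ 0.4622 -0.2125  0.2299] [-1.4  0.3  0. ] [-0.08  0.12  0.46  1.95 -0.06  1.09  2.73]
[[-0.727, -0.687, -0.0], [-0.687, 0.727, 0.001], [-0.0, 0.001, -1.0]]
slide [-0.002 -0.     0.3  ]
```

View pics/t1.png

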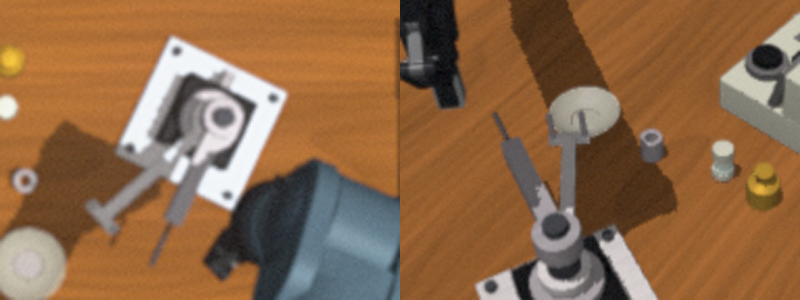

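The tool is on the arm's trailing side and clear of it. Joint 7 is close to its limit, so I'll turn the tool half way round at this height. The finger geometry stays the same.

Request:
arm_command(
  commands=[
    {"angular": [0, 0, 0.068], "slide": [0, 0, 0], "fingers": -1},
    {"angular": [0, 0, 0.068], "slide": [0, 0, 0], "fingers": -1},
    {"angular": [0, 0, 0.068], "slide": [0, 0, 0], "fingers": -1},
    {"angular": [0, 0, 0.068], "slide": [0, 0, 0], "fingers": -1},
    {"angular": [0, 0, 0.068], "slide": [0, 0, 0], "fingers": -1},
    {"angular": [0, 0, 0.068], "slide": [0, 0, 0], "fingers": -1},
    {"angular": [0, 0, 0.068], "slide": [0, 0, 0], "fingers": -1},
    {"angular": [0, 0, 0.068], "slide": [0, 0, 0], "fingers": -1},
    {"angular": [0, 0, 0.068], "slide": [0, 0, 0], "fingers": -1},
    {"angular": [0, 0, 0.068], "slide": [0, 0, 0], "fingers": -1},
    {"angular": [0, 0, 0.068], "slide": [0, 0, 0], "fingers": -1},
  ],
)

```text
clock: 7.1
position: [0.4635, -0.2104, 0.2299]
ee_rot: [-0.0, 0.394, 0.919, 0.0]
wrist_force: [0.0, -0.2, 0.3]
opening: 0.001
finger_force: 0.0
```

Request:
arm_command(
  commands=[
    {"angular": [0, 0, 0.068], "slide": [0, 0, 0], "fingers": -1},
    {"angular": [0, 0, 0.068], "slide": [0, 0, 0], "fingers": -1},
    {"angular": [0, 0, 0.068], "slide": [0, 0, 0], "fingers": -1},
    {"angular": [0, 0, 0.068], "slide": [0, 0, 0], "fingers": -1},
    {"angular": [0, 0, 0.068], "slide": [0, 0, 0], "fingers": -1},
    {"angular": [0, 0, 0.068], "slide": [0, 0, 0], "fingers": -1},
    {"angular": [0, 0, 0.068], "slide": [0, 0, 0], "fingers": -1},
    {"angular": [0, 0, 0.068], "slide": [0, 0, 0], "fingers": -1},
    {"angular": [0, 0, 0.068], "slide": [0, 0, 0], "fingers": -1},
    {"angular": [0, 0, 0.068], "slide": [0, 0, 0], "fingers": -1},
    {"angular": [0, 0, 0.068], "slide": [0, 0, 0], "fingers": -1},
    {"angular": [0, 0, 0], "slide": [0, 0, 0], "fingers": -1},
  ],
)

```text
clock: 8.3
position: [0.4635, -0.2106, 0.2299]
ee_rot: [-0.0, 0.927, 0.376, -0.0]
wrist_force: [0.3, -0.5, -0.2]
opening: 0.0
finger_force: 0.0
```

```bash
python3 to.py "[.4627,-.212,.11]"
```

```text
[ 0.4635 -0.2106  0.2299] [ 0.3 -0.5 -0.2] [-0.31  0.13  0.71  1.96 -0.09  1.09 -0.36]
[[0.717, 0.697, -0.0], [0.697, -0.717, 0.001], [0.0, -0.001, -1.0]]
slide [-0.004  0.001  0.3  ]
```

Request:
arm_command(
  commands=[
    {"slide": [-0.01, 0, 0.03], "fingers": -1, "angular": [0, 0, 0]},
    {"slide": [0, 0, 0.06], "fingers": -1, "angular": [0, 0, 0]},
    {"slide": [0, 0, 0.06], "fingers": -1, "angular": [0, 0, 0]},
    {"slide": [0, 0, 0.05], "fingers": -1, "angular": [0, 0, 0]},
    {"slide": [0, 0, 0.05], "fingers": -1, "angular": [0, 0, 0]},
    {"slide": [0, 0, 0.03], "fingers": -1, "angular": [0, 0, 0]},
    {"slide": [0, 0, 0.02], "fingers": -1, "angular": [0, 0, 0]},
    {"slide": [0, 0, 0], "fingers": -1, "angular": [0, 0, 0]},
    {"slide": [0, 0, 0], "fingers": -1, "angular": [0, 0, 0]},
  ],
)

```text
clock: 9.2
position: [0.4604, -0.2154, 0.1105]
ee_rot: [0.0, 0.927, 0.375, 0.0]
wrist_force: [0.2, 0.4, 0.2]
opening: 0.002
finger_force: 0.0
```

```bash
python3 to.py "[.5,-.17,.11]"; python3 - <<'E'
from rig import *
import cv2,numpy as np
a=camera("top")["image"];b=camera("scene")["image"]
m=np.hstack([cv2.resize(a[150:270,250:410],(400,300),interpolation=cv2.INTER_CUBIC),cv2.resize(b[150:294,100:292],(400,300),interpolation=cv2.INTER_CUBIC)])
cv2.imwrite("pics/t2.png",m[:,:,::-1])
E
```

```text
[ 0.4604 -0.2154  0.1105] [0.2 0.4 0.2] [-0.22  0.32  0.66  2.06 -0.26  0.84 -0.21]
[[0.719, 0.695, 0.001], [0.695, -0.719, -0.0], [0.0, 0.001, -1.0]]
slide [ 0.15  -0.013  0.001]
```

View pics/t2.png

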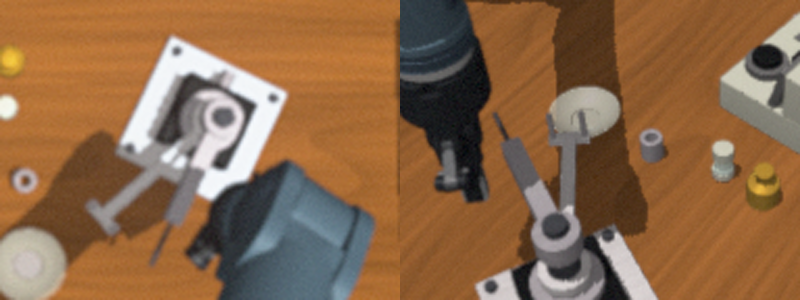

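Request:
arm_command(
  commands=[
    {"slide": [0.01, -0.004, 0], "fingers": -1, "angular": [0, 0, 0]},
    {"slide": [0.01, -0.004, 0], "fingers": -1, "angular": [0, 0, 0]},
    {"slide": [0.01, -0.004, 0], "fingers": -1, "angular": [0, 0, 0]},
    {"slide": [0.01, -0.004, 0], "fingers": -1, "angular": [0, 0, 0]},
    {"slide": [0.01, -0.004, 0], "fingers": -1, "angular": [0, 0, 0]},
    {"slide": [0.01, -0.004, 0], "fingers": -1, "angular": [0, 0, 0]},
    {"slide": [0.01, -0.004, 0], "fingers": -1, "angular": [0, 0, 0]},
    {"slide": [0.01, -0.004, 0], "fingers": -1, "angular": [0, 0, 0]},
    {"slide": [0.01, -0.003, 0], "fingers": -1, "angular": [0, 0, 0]},
    {"slide": [0.01, -0.003, 0], "fingers": -1, "angular": [0, 0, 0]},
    {"slide": [0, 0, 0], "fingers": -1, "angular": [0, 0, 0]},
    {"slide": [0, 0, 0], "fingers": -1, "angular": [0, 0, 0]},
  ],
)

```text
clock: 10.5
position: [0.4781, -0.1766, 0.11]
ee_rot: [0.0, 0.927, 0.374, -0.0]
wrist_force: [-0.8, -1.5, -0.3]
opening: -0.001
finger_force: 0.9
```

```bash
python3 to.py "[.4875,-.1604,.11]"; python3 - <<'E'
from rig import *
import cv2,numpy as np
a=camera("top")["image"];b=camera("scene")["image"]
m=np.hstack([cv2.resize(a[170:270,260:360],(400,400),interpolation=cv2.INTER_CUBIC),cv2.resize(b[185:285,110:210],(400,400),interpolation=cv2.INTER_CUBIC)])
cv2.imwrite("pics/t3.png",m[:,:,::-1])
E
```

```text
[ 0.4781 -0.1766  0.11  ] [-0.8 -1.5 -0.3] [-0.29  0.32  0.65  2.06 -0.26  0.84 -0.3 ]
[[0.72, 0.694, -0.0], [0.694, -0.72, -0.0], [-0.0, 0.0, -1.0]]
slide [ 0.045 -0.013  0.   ]
```

View pics/t3.png

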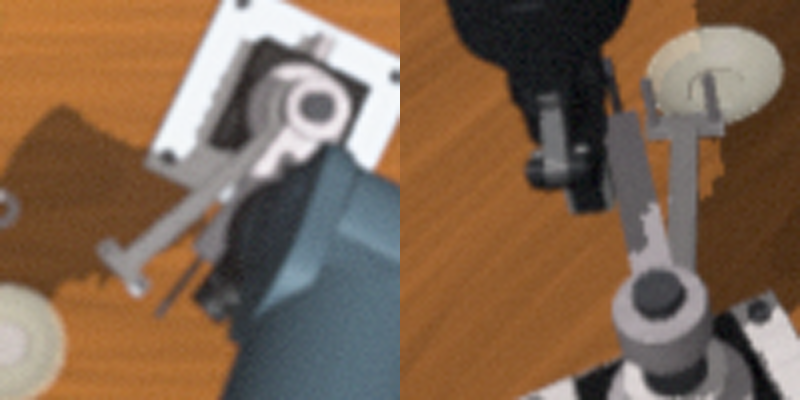

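The finger is pushing on the trailing side. The pointer is partway there, at about (607,62) in the scene crop, with the pins at (648,85) and (708,75). Continuing slowly.

Request:
arm_command(
  commands=[
    {"slide": [0.008, -0.002, 0], "fingers": -1, "angular": [0, 0, 0]},
    {"slide": [0.008, -0.002, 0], "fingers": -1, "angular": [0, 0, 0]},
    {"slide": [0.008, -0.002, 0], "fingers": -1, "angular": [0, 0, 0]},
    {"slide": [0.008, -0.002, 0], "fingers": -1, "angular": [0, 0, 0]},
    {"slide": [0.008, -0.002, 0], "fingers": -1, "angular": [0, 0, 0]},
    {"slide": [0.004, -0.002, 0], "fingers": -1, "angular": [0, 0, 0]},
    {"slide": [0, 0, 0], "fingers": -1, "angular": [0, 0, 0]},
    {"slide": [0, 0, 0], "fingers": -1, "angular": [0, 0, 0]},
  ],
)

```text
clock: 11.4
position: [0.4876, -0.1611, 0.1102]
ee_rot: [0.0, 0.927, 0.374, 0.0]
wrist_force: [-0.9, -4.8, 0.2]
opening: 0.002
finger_force: 1.9
```

```bash
cat > look.py <<'E'
import sys
from rig import *
import cv2,numpy as np
a=camera("top")["image"];b=camera("scene")["image"]
m=np.hstack([cv2.resize(a[195:255,270:330],(400,400),interpolation=cv2.INTER_CUBIC),cv2.resize(b[190:250,140:200],(400,400),interpolation=cv2.INTER_CUBIC)])
cv2.imwrite(sys.argv[1],m[:,:,::-1])
E
python3 to.py "[.4875,-.1604,.11]";python3 look.py pics/t4.png
```

```text
[ 0.4876 -0.1611  0.1102] [-0.9 -4.8  0.2] [-0.32  0.32  0.64  2.05 -0.26  0.84 -0.33]
[[0.72, 0.694, 0.0], [0.694, -0.72, -0.0], [-0.0, 0.0, -1.0]]
slide [ 0.001 -0.001  0.001]
```

View pics/t4.png

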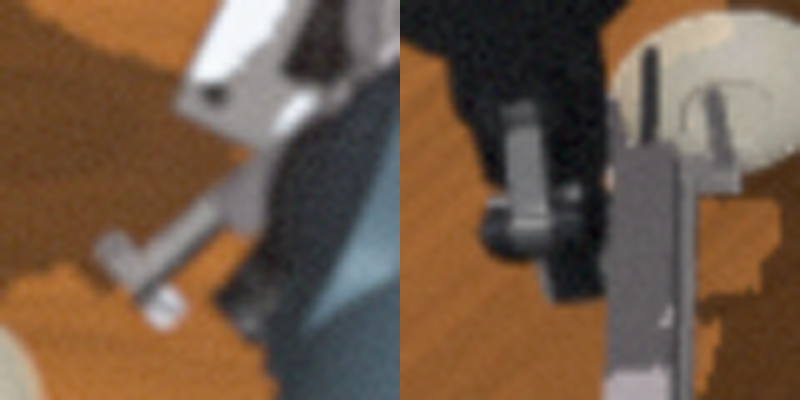

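The pointer is now inside the fork: rod tip at (652,48), pin tops at about (612,100) and (713,90). I'll convert that to angles.

```bash
python3 - <<'E'
from h import *
px=lambda u,v:np.array([140+(u-400+.5)/6.667-.5,190+(v+.5)/6.667-.5])
x0,y0,yaw=.5615,-.2158,-.4556
def pt(r,a,z,t=0,dx=0,dy=0):
    th=yaw+np.pi-a; return [x0+dx+r*np.cos(th)+t*np.sin(th),y0+dy+r*np.sin(th)-t*np.cos(th),z]
print("hub res",proj("scene",pt(0,0,.149))[0]-mp("scene",559,252))
for off in (np.zeros(2),proj("scene",pt(0,0,.149))[0]-mp("scene",559,252)):
    P=lambda *k:proj("scene",pt(*k))[0]-off
    g=lambda r,z,t,u,v:least_squares(lambda a:P(r,a[0],z,t)-px(u,v),[.4])
    for k in [(.17,.125,0,652,48),(.123,.125,0,648,145),(.16,.114,-.016,612,100),(.16,.114,.016,713,90)]:
        s=g(*k);print(k,s.x.round(3),s.fun.round(1))
    print("pred",[((P(*k)+.5-[140,190])*6.667+[400,0]).round() for k in[(.16,.38,.125),(.16,.416,.114,-.016),(.16,.416,.114,.016)]])
E
```

```text
hub res [-1.74527021 -0.33671981]
(0.17, 0.125, 0, 652, 48) [0.408] [0.1 0.9]
(0.123, 0.125, 0, 648, 145) [0.412] [0.2 2.9]
(0.16, 0.114, -0.016, 612, 100) [0.424] [0.1 0.6]
(0.16, 0.114, 0.016, 713, 90) [0.418] [-0.   1.1]
pred [array([637.,  78.]), array([609., 105.]), array([712.,  98.])]
(0.17, 0.125, 0, 652, 48) [0.387] [0.1 1.3]
(0.123, 0.125, 0, 648, 145) [0.386] [0.3 3.4]
(0.16, 0.114, -0.016, 612, 100) [0.402] [0.2 1.2]
(0.16, 0.114, 0.016, 713, 90) [0.396] [0.  1.5]
pred [array([649.,  80.]), array([621., 107.]), array([724., 100.])]
```

The pointer is within about 2 mm of the middle, with about 5 N of push. I'll hold, check and hand in.

Request:
arm_command(
  commands=[
    {"slide": [0.002, 0, 0], "fingers": -1, "angular": [0, 0, 0]},
    {"slide": [0, 0, 0], "fingers": -1, "angular": [0, 0, 0]},
    {"slide": [0, 0, 0], "fingers": -1, "angular": [0, 0, 0]},
    {"slide": [0, 0, 0], "fingers": -1, "angular": [0, 0, 0]},
    {"slide": [0, 0, 0], "fingers": -1, "angular": [0, 0, 0]},
    {"slide": [0, 0, 0], "fingers": -1, "angular": [0, 0, 0]},
    {"slide": [0, 0, 0], "fingers": -1, "angular": [0, 0, 0]},
  ],
)

```text
clock: 12.2
position: [0.4882, -0.1604, 0.1102]
ee_rot: [0.0, 0.927, 0.374, 0.0]
wrist_force: [-1.3, -4.9, 2.0]
opening: 0.006
finger_force: 2.1
```

```bash
python3 -c "
from rig import *
s=get_state();print(s['position'],s['wrist_force'],abs(s['qvel']).max());print(job_done())"
```

```text
[ 0.48818706 -0.16041647  0.11016476] [-1.2820826  -4.87150092  2.04254003] 0.001913551002979878
the job is handed in; nothing more can be done
None
```

I pressed the zero button to its stop and let it back up, then pushed the arm clockwise until the pointer stood about 2 mm or less from the middle of the fork; it was still held there with about 5 N when I handed in at 12.2 s, and no verdict came back.

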